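# Chase the pipe thread in a pump valve body with a hand tap

## Task

A hand tap has been started in the boss of the pump valve body clamped in the bench vise. Take the T-wrench out of its stand, seat it squarely and fully down on the tap's square head, and run the tap in clockwise the careful way: half a turn forward, then at least a quarter turn back to break the chip, then the next half turn forward, and so on, until you feel it stop at the bottom of the hole. Never force it, for a tap snaps if it is twisted hard; leave the wrench standing on the tap, and do not disturb the glassware.

Things in the scene. Friction and masses are not known exactly. Their poses are not given: they have to be found in the camera images.
- wrench_bar (a point): Centre of the bar of the loose steel T-wrench (0.3 kg), half-way up the bar. The bar is 130 mm long (its x axis), 14 mm wide and 14 mm high, with 17 mm round end knobs; z points up. Below its middle is a 14 mm round neck, clear for 22 mm under the bar, and below that a 30 x 30 mm square socket 26 mm high. The wrench stands upright, socket down, 16 mm deep in the stand. From above it can be gripped across the middle of the bar.
- wrench_foot (a point): Centre of the wrench's open lower end, 55 mm straight below wrench_bar, same axes. The socket opening is 18 x 18 mm, its sides parallel to the wrench's x and y, 20 mm deep, with a 1.5 mm bevelled mouth. Seated on the tap the foot is 20 mm below tap_head.
- stand: Fixed grey plastic block, 80 x 80 x 30 mm high, origin at the centre of its underside; the wrench's socket stands in a 34 mm square hole 16 mm deep in its middle (2 mm free on each side).
- vise: Fixed blue bench vise, 170 mm (x) by 90 mm (y), jaws 58 mm high, screw and tommy bar sticking out to 108 mm at -x; origin at the centre of its underside. It clamps a steel valve body, whose round boss (44 mm wide, top 75 mm above the bench) holds the upright tap on the vise's vertical axis.
- tap_head (a point): Centre of the top of the tap's square head, about 132 mm above the bench; z points up, x and y are square to the flats and turn with the head. The square is 16 x 16 mm and 22 mm high with a 3 mm bevel at the top, on an 18 mm round shank that stands 35 mm out of the boss. The wrench fits in any of the four quarter positions, with about 7 degrees of play either way.
- tap (a joint): How far the tap itself has been turned in (rad), growing clockwise seen from above; it starts between 0 and 0.2. It sinks 1.8 mm a turn. Turning it takes about 0.15 N m either way and it stays where it is left. The hole is blind: the tap bottoms dead during the third half turn, more than a quarter turn into it, where the torque rises steeply; the value there is not given and has to be felt.
- tap_twist (a joint): Elastic twist of the tap's head against its threaded end (rad, positive when loaded clockwise), 2.5 N m per rad: about 0.06 while turning freely, 0 when let go. Past 0.22 either way (0.55 N m) the tap snaps.
- bottle: Bystander: clear bottle with a red cap, 72 mm wide, 150 mm high, origin under its centre.
- flask: Bystander: amber conical flask, 100 mm wide at the foot, 140 mm high, origin under its centre.
- beaker: Bystander: glass beaker, 70 mm wide, 90 mm high, origin under its centre.
There are look-alikes about, which are no part of the job. There is more than one size of the part that bears wrench_bar; the job needs the smallest.

How it is judged:
On the way, in this order (a step that is already met when the one before it is completed fails the run):
1. the wrench is seated upright and fully down on the tap's square (horizontal distance between wrench_foot and tap_head below 0.004 m and z of wrench_foot in the frame of tap_head below -0.016 m and angle between wrench_foot's own z axis and vertical below 0.12 rad and value of joint tap below 1.2 rad), for 0.2 s.
2. the tap has been turned half a turn forward (tap past 2.6) (value of joint tap above 2.6 rad), for 0.1 s.
3. the tap has been turned back a quarter (tap below 2.35) before running on past 4.2; running on fails ((value of joint tap below 2.35 rad or value of joint tap above 4.2 rad)), for 0.1 s.
4. the tap has been turned the second half turn forward (tap past 4.2) (value of joint tap above 4.2 rad), for 0.1 s.
5. the tap has been turned back a quarter again (tap below 3.9) before running on past 5.25; running on fails ((value of joint tap below 3.9 rad or value of joint tap above 5.25 rad)), for 0.1 s.
6. the tap is run in to the bottom (tap past 5.25) (value of joint tap above 5.25 rad), for 0.1 s.
At the end, for the whole second after the job is handed in: The tap is at the bottom of the hole (tap above 5.25 rad), and the wrench stands on it: within 4 mm of the tap's axis, its foot at least 16 mm below the top of the square, upright within 0.12 rad, let go (value of joint tap above 5.25 rad and horizontal distance between wrench_foot and tap_head below 0.004 m and z of wrench_foot in the frame of tap_head below -0.016 m and angle between wrench_foot's own z axis and vertical below 0.12 rad); the robot touches nothing.
It fails at once if the tap snaps: twisted more than 0.22 rad (0.55 N m) either way (value of joint tap_twist above 0.22 rad or value of joint tap_twist below -0.22 rad).
It fails at once if a piece of glassware is moved more than 30 mm or tipped (distance of any of bottle, flask, beaker from where it was at the start of the episode above 0.03 m or angle between any of bottle, flask, beaker's own z axis and vertical above 0.3 rad).
It also fails if it takes over 72 s, if anything falls off the work surface, if the arm or the gripper's body presses on something with over 40 N, if the wrist force passes 120 N, or if a joint passes its speed limit or range.

## Robot

A 6-joint arm with a two-finger parallel gripper is mounted at the origin on the work surface. World frame = base frame: x ahead of the robot, y to its left, z up, the work surface at z = 0. Lengths are in m, angles in rad, forces in N, time in s.
With the tool pointing down it reaches from about 0.275 to 0.85 m from the base axis. Payload 5.2 kg.
Tool frame: the origin (TCP) lies at the very end of the fingers, on their centre line; the grasp point (between the pads) lies arm.tcp_to_grasp behind it (arm.tcp_to_grasp is the distance from the TCP to the grasp point, in m); z points along the fingers, y is the line along which they close (so a half turn about z gives the same grasp; the last joint's range is limited). The gripper opens to 85 mm and grips with 20 to 120 N. Pads are 22 mm wide; open, the fingers measure 114 mm over their backs; the gripper's body (76 mm by 85 mm) begins 54 mm behind the grasp point. The pads swing forward as they close: fully open they stand 13 mm farther back than shut.
Start: joints at [1.034, 0.259, 1.535, -0, 1.348, -0.203], TCP at [0.18, 0.52, 0.231] pointing down, gripper open.
Joint ranges: [-3.14, 3.14], [-0.91, 2.08], [0.19, 2.58], [-1.22, 4.36], [0.22, 2.71], [-3.12, 3.12]. Speed limits (rad/s): [2.57, 2.57, 3.14, 3.14, 3.14, 3.14].

## Interface

Orientations are given as a rotation vector (axis times angle).
In Python, from bench import arm, eyes gives the robot as it stands.
- The arm moves only by the tool apply_moves, never from a script. Its argument "targets" is text: rows parted by semicolons, each of 4 numbers parted by spaces: the shift along the tool's x, y, z in mm, then the turn about the tool's z in rad. A call has 1 to 12 rows; each row shifts and turns the commanded pose from where the row before left it, along the tool's axes as they then stand; what a row does not reach is not made up. A row lasts 1/12 s, in which the tool goes at most 41.7 mm and 7.16 degrees, less where a joint would pass 70% of its speed; a pose out of reach is approached as far as the arm can. A call with a gripper value outside its range is refused whole. "claw" is the closure in counts, from 0 (fully open) to 255 (shut), set as the call begins (left out, the last holds). The fingers move at their own pace and stop on an object; "force" is the grip in N (left out, the last holds). Time passes only in rows, so rows that do not move let the fingers close. It gives the time, the measured TCP pose, the force, the opening and the grip force at its end, in the units of the state.
- arm.get_obs(): the state, without advancing time (a new reading comes with each control period).
- eyes.camera(name): name is "scene" or "top" or "wrist"; returns a dict with "color" (420x560x3 uint8, red, green, blue), "range_z" (420x560 float32, m along the optical axis (not along the pixel's ray), 0 where there is no reading), "fov_y" (degrees; the focal length in pixels is half the picture's height over the tangent of half this angle, whatever the lens; pixels are square), "cx", "cy" (the principal point, pixels), "rvec" (rotation vector, rad) and "tvec" (3), from world to camera coordinates, as OpenCV has them; the wrist camera has in their place "hand_eye" (4x4, takes a point from camera to tool coordinates, whose origin is the TCP and whose axes are the flange's). Camera axes: x right, y down, z forward; pixel columns grow to the right and rows downward; lengths in m; the calibration is good to about 2 mm. A picture is of the moment at which its call begins: read the wrist's pose just before it.
- arm.sign_off(): hands the job in; it is judged then, once.
The state is a dict: "clock": time; "qpos": joint angles; "joint_vel": joint speeds; "effort": joint torques, N m; "tool_pos": TCP position; "tool_rot": TCP orientation; "force": force on the tool from outside, world axes, zero at the start; "wrist_torque": the same for the moment, N m; "opening": finger opening in m; "grasp_force": force on a finger pad.
Only numpy, scipy, OpenCV 4.12 (cv2) and the standard library are available. Lean on these libraries where they do the work, as an engineer would, in place of code of your own. Each camera call takes 0.05 s, during which the arm holds its last target. There are 200 camera calls.

## Working session

There is one attempt and no reset: what is moved stays moved. The work goes in short steps, Python scripts to look and compute and a tool call to move; the robot and the scene stay as the last step left them, time stands still between calls to the robot, and variables do not carry over. Pictures are saved under pics/ and viewed, at most 10 in all, crops included, and the job is handed in when it is done.

Besides the shell and the picture viewer there is one more tool, called after "Emit:" by a JSON object that holds its "fn" and its "kwargs", one argument or row to a line. apply_moves: Moves the arm, as the interface text tells. Its arguments: {"type":"object","properties":{"targets":{"type":"string"},"claw":{"type":"number"},"force":{"type":"number"}},"required":["targets"]}

```bash
mkdir -p pics; ls; cat > h.py <<'E'
import numpy as np, cv2
from scipy.spatial.transform import Rotation as R
from bench import arm, eyes
def shot(name, fn=None):
    o=arm.get_obs(); c=eyes.camera(name); im=c["color"]
    if fn: cv2.imwrite("pics/"+fn, im[:,:,::-1])
    f=im.shape[0]/2/np.tan(np.radians(c["fov_y"])/2)
    if name=="wrist":
        T=np.eye(4); T[:3,:3]=R.from_rotvec(o["tool_rot"]).as_matrix(); T[:3,3]=o["tool_pos"]
        T=T@np.array(c["hand_eye"])
    else:
        M=R.from_rotvec(np.ravel(c["rvec"])).as_matrix(); T=np.eye(4); T[:3,:3]=M.T; T[:3,3]=-M.T@np.ravel(c["tvec"])
    return dict(im=im,z=c["range_z"],f=f,cx=c["cx"],cy=c["cy"],T=T,o=o)
def ray(s,u,v):
    d=s["T"][:3,:3]@np.array([(u-s["cx"])/s["f"],(v-s["cy"])/s["f"],1]); return s["T"][:3,3],d
def onz(s,u,v,z):
    p,d=ray(s,u,v); return p+d*(z-p[2])/d[2]
def cloud(s):
    v,u=np.mgrid[:s["z"].shape[0],:s["z"].shape[1]]
    P=np.stack([(u-s["cx"])/s["f"],(v-s["cy"])/s["f"],np.ones(u.shape)],-1)*s["z"][...,None]
    return P@s["T"][:3,:3].T+s["T"][:3,3]
def proj(s,P):
    q=s["T"][:3,:3].T@(np.array(P)-s["T"][:3,3]); return q[0]/q[2]*s["f"]+s["cx"],q[1]/q[2]*s["f"]+s["cy"]
def tri(s1,p1,s2,p2):
    a,d=ray(s1,*p1); b,e=ray(s2,*p2)
    t=np.linalg.lstsq(np.stack([d,-e],1),b-a,rcond=None)[0]
    x,y=a+d*t[0],b+e*t[1]; return (x+y)/2,np.linalg.norm(x-y)
E
python3 - <<'E'
from h import *
a=shot("top","top1.png"); b=shot("scene","scene1.png")
for s in (a,b): print(s["T"].round(3).tolist(), s["f"], s["cx"],s["cy"])
o=a["o"]; print(o); print(getattr(arm,"tcp_to_grasp",None))
np.savez("s1.npz",ta=cloud(a),tb=cloud(b))
E
```

```text
pics
[[0.011, -0.979, 0.204, 0.342], [-1.0, -0.01, 0.005, 0.11], [-0.003, -0.204, -0.979, 1.031], [0.0, 0.0, 0.0, 1.0]] 391.6523729533921 275.2562200078092 212.23847922178393
[[0.803, 0.423, -0.42, 0.918], [0.596, -0.577, 0.558, -0.376], [-0.007, -0.699, -0.715, 0.773], [0.0, 0.0, 0.0, 1.0]] 426.43650050485996 280.461437978778 209.663968492049
{'clock': 0.0, 'qpos': array([ 1.03417905e+00,  2.59344747e-01,  1.53604382e+00,  1.30563719e-05,
        1.34802860e+00, -2.02816273e-01]), 'joint_vel': array([ 0.00044173, -0.0004685 ,  0.00183485, -0.0021957 ,  0.00138966,
        0.00066863]), 'effort': array([ 4.54553003e-05, -4.46047711e+01, -2.90566421e+01, -2.98674249e-04,
        1.19736517e-02, -5.30539069e-05]), 'tool_pos': array([0.17991249, 0.51919521, 0.23048952]), 'tool_rot': array([-5.21795299e-01, -3.09727467e+00,  2.66448685e-03]), 'force': array([0.62808203, 0.52952119, 0.23458332]), 'wrist_torque': array([-0.02778897,  0.03979055,  0.03329821]), 'grasp_force': 0.0, 'opening': 0.08517463386426366}
0.0187
```

```bash
python3 - <<'E'
import cv2,numpy as np
a=cv2.imread("pics/top1.png");b=cv2.imread("pics/scene1.png")
cv2.imwrite("pics/both1.png",cv2.resize(np.vstack([a,b]),None,fx=1,fy=1)[:,:])
E
ls pics
```

```text
both1.png
scene1.png
top1.png
```

View pics/top1.png

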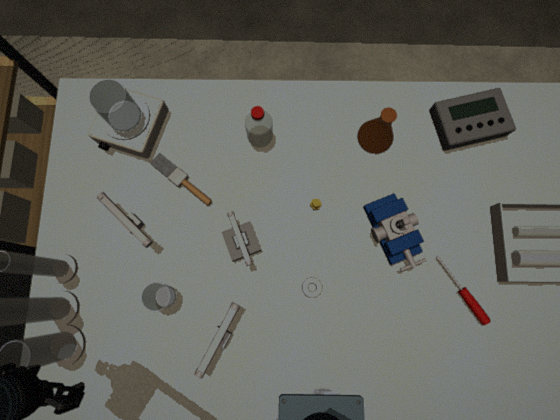

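View pics/scene1.png

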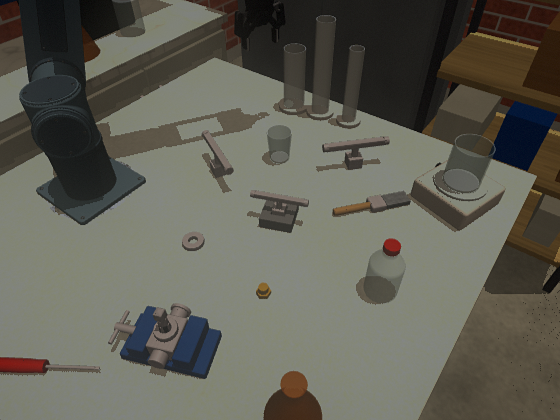

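```bash
python3 - <<'E'
from h import *
d=np.load("s1.npz")
for k in ("ta","tb"):
    P=d[k].reshape(-1,3)
    for c,n in (((0,0),"wr"),((0,0),"tap")):
        pass
    # approx locations from top cloud
    if k=="ta":
        w=d[k][240,241]; t=d[k][225,398]; print("w",w,"tap",t); 
        for p in [(97,193),(152,245),(237,303),(197,376),(230,212),(254,270)]: print(p,d[k][p[1],p[0]].round(3))
    m=np.hypot(*(P[:,:2]-w[:2]).T)<.09
    Q=P[m]
    print(k,"hist z",np.histogram(Q[:,2],bins=np.arange(-.005,.1,.005)))
    B=Q[(Q[:,2]>.066)&(Q[:,2]<.09)]
    if len(B):
        r=cv2.minAreaRect((B[:,:2]*1000).astype(np.float32)); print("bar",len(B),r,B[:,2].mean(),np.median(B,0))
    V=P[np.hypot(*(P[:,:2]-t[:2]).T)<.06]
    for lo,hi in ((.12,.145),(.07,.085)):
        H=V[(V[:,2]>lo)&(V[:,2]<hi)]
        if len(H)>4: print("tap",lo,len(H),H.mean(0),cv2.minAreaRect((H[:,:2]*1000).astype(np.float32)),H[:,2].max())
E
```

```text
w [0.47064856 0.19822546 0.07562573] tap [ 0.50823968 -0.18240676  0.09720038]
(97, 193) [0.605 0.599 0.003]
(152, 245) [0.465 0.44  0.   ]
(237, 303) [0.318 0.211 0.001]
(197, 376) [0.157 0.289 0.084]
(230, 212) [0.54  0.227 0.08 ]
(254, 270) [ 0.402  0.169 -0.   ]
ta hist z (array([1050, 1410,   18,   18,   10,   10,  300,  388,   39,   34,    1,
          0,    0,    1,   10,   92,  236,    4,    0,    0]), array([-0.005,  0.   ,  0.005,  0.01 ,  0.015,  0.02 ,  0.025,  0.03 ,
        0.035,  0.04 ,  0.045,  0.05 ,  0.055,  0.06 ,  0.065,  0.07 ,
        0.075,  0.08 ,  0.085,  0.09 ,  0.095]))
bar 340 ((476.0211486816406, 202.83151245117188), (139.63412475585938, 16.835830688476562), 21.88043785095215) 0.07578361708937349 [0.47543365 0.20210656 0.07597156]
tap 0.12 58 [ 0.51271536 -0.19079988  0.1306144 ] ((513.6726684570312, -192.15708923339844), (16.508546829223633, 16.696971893310547), 27.12521743774414) 0.13591137008010856
tap 0.07 166 [ 0.51073423 -0.18819072  0.07553126] ((512.4904174804688, -190.97097778320312), (42.608154296875, 41.25277328491211), 26.666488647460938) 0.0
[... 165 characters left out ...]
rray([-0.005,  0.   ,  0.005,  0.01 ,  0.015,  0.02 ,  0.025,  0.03 ,
        0.035,  0.04 ,  0.045,  0.05 ,  0.055,  0.06 ,  0.065,  0.07 ,
        0.075,  0.08 ,  0.085,  0.09 ,  0.095]))
bar 392 ((478.4317932128906, 200.7709503173828), (140.1486053466797, 19.277162551879883), 22.710023880004883) 0.0736209826968664 [0.47994922 0.19925525 0.07454213]
tap 0.12 116 [ 0.51852475 -0.19487824  0.12855852] ((516.6285400390625, -194.21987915039062), (16.61504554748535, 16.38738250732422), 23.967914581298828) 0.13390486907953747
tap 0.07 321 [ 0.52144952 -0.19626176  0.07485048] ((517.7086791992188, -194.2301788330078), (42.87001037597656, 42.46649169921875), 60.640316009521484) 0.08441900532573465
```

```bash
cat >> h.py <<'E'
def plan(pos, ybar=None):
    "turn first (tool y to world yaw ybar deg), then shift, in the turned tool axes"
    o=arm.get_obs(); M=R.from_rotvec(o["tool_rot"]).as_matrix()
    y=np.degrees(np.arctan2(M[1,1],M[0,1])); t=0
    if ybar is not None: t=-np.radians((ybar-y+180)%360-180)
    D=R.from_euler('x',180,degrees=True).as_matrix(); c=np.radians(y)-t
    yv=np.array([np.cos(c),np.sin(c),0]); zv=np.array([0,0,-1.]); A=np.stack([np.cross(yv,zv),yv,zv],1)
    print("yaw_y",y.round(2),"q6",o["qpos"][5].round(3),"pos",o["tool_pos"].round(4),"tilt",M[:,2].round(4),"turn",round(t,4),"shift mm",(A.T@(np.array(pos)-o["tool_pos"])*1000).round(1), "t",round(o["clock"],2))
E
python3 -c "
from h import *
plan([.477,.202,.22],112)"
```

```text
yaw_y 70.88 q6 -0.203 pos [0.1799 0.5192 0.2306] tilt [-8.0e-04 -1.4e-03 -1.0e+00] turn -0.7177 shift mm [-156.6 -405.4   10.6] t 0.1
```

Emit:
{"fn": "apply_moves", "kwargs": {
  "targets": "0 0 0 -0.12;0 0 0 -0.12;0 0 0 -0.12;0 0 0 -0.12;0 0 0 -0.12;0 0 0 -0.12"
}}

```text
clock: 0.6
tool_pos: [0.18, 0.5194, 0.2308]
tool_rot: [0.612, -3.081, 0.001]
force: [-0.3, 1.3, 0.7]
opening: 0.0854
grasp_force: 0.0
```

Emit:
{"fn": "apply_moves", "kwargs": {
  "targets": "-13 -34 1 0;-13 -34 1 0;-13 -34 1 0;-13 -34 1 0;-13 -34 1 0;-13 -34 1 0;-13 -34 1 0;-13 -34 1 0;-13 -34 1 0;-13 -34 1 0;-13 -34 1 0;-13 -31 0 0"
}}

```text
clock: 1.6
tool_pos: [0.478, 0.2013, 0.2198]
tool_rot: [0.602, -3.082, 0.0]
force: [0.4, -0.5, -0.7]
opening: 0.0852
grasp_force: 0.0
```

```bash
python3 - <<'E'
from h import *
s=shot("wrist","w1.png"); plan([.477,.202,.22],112)
np.savez("w1.npz",c=cloud(s),T=s["T"],f=s["f"]);print(s["T"].round(3).tolist(),s["f"],s["cx"],s["cy"])
P=cloud(s).reshape(-1,3); B=P[(P[:,2]>.066)&(P[:,2]<.09)&(np.hypot(*(P[:,:2]-[.477,.202]).T)<.09)]
print(len(B),cv2.minAreaRect((B[:,:2]*1000).astype(np.float32)),B[:,2].mean())
E
```

```text
yaw_y 111.94 q6 -1.776 pos [0.4827 0.1974 0.2198] tilt [ 0.0029 -0.0034 -1.    ] turn -0.001 shift mm [ 3.5  6.4 -0.2] t 1.65
[[-0.376, 0.893, 0.248, 0.415], [0.927, 0.362, 0.1, 0.176], [-0.0, 0.267, -0.964, 0.362], [0.0, 0.0, 0.0, 1.0]] 311.6863225642969 275.86838453971296 212.16330455192025
2187 ((477.0806884765625, 203.82920837402344), (139.82020568847656, 16.352954864501953), 21.76564598083496) 0.07574258832820314
```

View pics/w1.png

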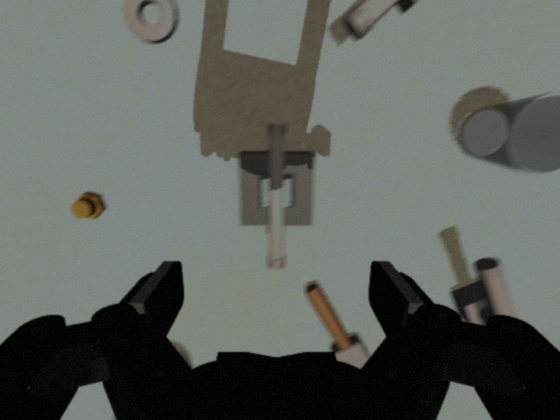

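Emit:
{"fn": "apply_moves", "kwargs": {
  "targets": "3 6 0 0;0 0 0 0;0 0 0 0;0 0 0 0"
}}

```text
clock: 1.98
tool_pos: [0.4713, 0.2085, 0.2202]
tool_rot: [0.605, -3.082, -0.0]
force: [0.2, -0.2, 0.8]
opening: 0.0856
grasp_force: 0.0
```

```bash
cat > m.py <<'E'
from h import *
def bar(s,c=(.477,.202),lo=.066,hi=.09,r=.09):
    C=cloud(s); m=(C[...,2]>lo)&(C[...,2]<hi)&(np.hypot(C[...,0]-c[0],C[...,1]-c[1])<r)
    v,u=np.nonzero(m); B=C[m]; rr=cv2.minAreaRect((B[:,:2]*1000).astype(np.float32))
    px=cv2.minAreaRect(np.stack([u,v],1).astype(np.float32))
    return rr,B[:,2].mean(),px
E
python3 - <<'E'
from m import *
s=shot("wrist"); t=shot("top"); r,z,px=bar(s); r2,z2,px2=bar(t)
plan([.477,.202,.22],112); print(r,z,px); print(r2,z2,px2); print("tri",tri(s,px[0],t,px2[0]),onz(s,*px[0],.076),onz(t,*px2[0],.076))
E
```

```text
yaw_y 112.23 q6 -1.759 pos [0.4716 0.2085 0.2204] tilt [ 1.e-04  0.e+00 -1.e+00] turn 0.004 shift mm [-2.6 -8.1  0.4] t 2.08
((477.2190856933594, 203.85928344726562), (139.84368896484375, 16.480615615844727), 21.835304260253906) 0.07565847374817768 ((269.0, 199.0), (144.0, 18.0), 90.0)
((479.2020263671875, 209.488037109375), (3.0804555416107178, 11.78176498413086), 87.80118560791016) 0.07512913595069963 ((236.5, 236.5), (5.0, 1.0), 90.0)
tri (array([0.48092279, 0.20816382, 0.05009169]), np.float64(0.00889211319583378)) [0.47311893 0.20239065 0.076     ] [0.47914971 0.20951686 0.076     ]
```

```bash
python3 -c "
from h import *
plan([.477,.2035,.14],111.8)"
```

```text
yaw_y 112.23 q6 -1.759 pos [0.4716 0.2085 0.2204] tilt [ 1.e-04  0.e+00 -1.e+00] turn 0.0074 shift mm [-3.2 -6.7 80.4] t 2.08
```

Emit:
{"fn": "apply_moves", "kwargs": {
  "targets": "-3 -6.5 20 0.007;0 0 30 0;0 0 30 0;0 0 0 0;0 0 0 0;0 0 0 0"
}}

```text
clock: 2.58
tool_pos: [0.4781, 0.2033, 0.1417]
tool_rot: [-0.593, 3.083, -0.0]
force: [0.2, -0.2, -0.9]
opening: 0.085
grasp_force: 0.0
```

```bash
python3 - <<'E'
from m import *
s=shot("wrist","w2.png"); r,z,px=bar(s)
print(r,z,px)
C=cloud(s); 
# socket/neck & stand checks
for lo,hi in ((.025,.035),):
    m=(C[...,2]>lo)&(C[...,2]<hi)&(np.hypot(C[...,0]-.477,C[...,1]-.2035)<.07); B=C[m]; print("stand",cv2.minAreaRect((B[:,:2]*1000).astype(np.float32)),B[:,2].mean())
# independent check of height: same end knobs in wrist colour vs plane
for q in cv2.boxPoints(px): print(q, onz(s,*q,.0757).round(4))
plan([.477,.2035,.05],111.8)
E
```

```text
((477.1609802246094, 204.0111846923828), (140.34005737304688, 16.376781463623047), 22.074186325073242) 0.07571408420291886 ((277.0, 216.0), (192.0, 24.0), 90.0)
stand ((476.25994873046875, 203.46566772460938), (80.48228454589844, 80.3021240234375), 21.817392349243164) 0.029797752506198122
[265. 120.] [0.415  0.1708 0.0757]
[289. 120.] [0.4093 0.1851 0.0757]
[289. 312.] [0.5391 0.2385 0.0757]
[265. 312.] [0.5459 0.2215 0.0757]
yaw_y 111.76 q6 -1.764 pos [0.4786 0.2033 0.1423] tilt [ 3.2e-03  6.0e-04 -1.0e+00] turn -0.0007 shift mm [ 1.5  0.8 92.3] t 2.63
```

View pics/w2.png

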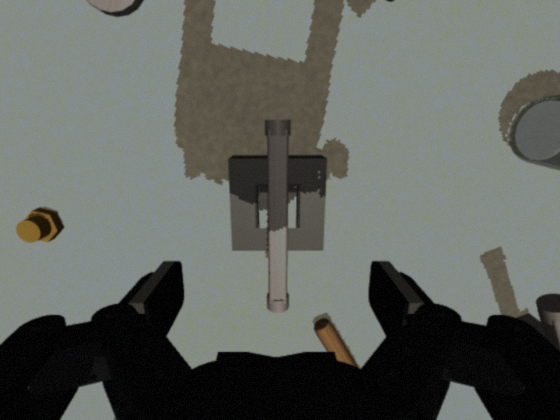

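Emit:
{"fn": "apply_moves", "kwargs": {
  "targets": "1 1 20 0;0 0 25 0;0 0 25 0;0 0 15 0;0 0 7 0;0 0 0 0;0 0 0 0"
}}

```text
clock: 3.22
tool_pos: [0.4773, 0.2036, 0.0497]
tool_rot: [-0.592, 3.083, -0.0]
force: [0.6, -0.2, -0.4]
opening: 0.0854
grasp_force: 0.0
```

```bash
python3 -c "
from h import *
plan([.4771,.204,.0503],111.9)"
```

```text
yaw_y 111.73 q6 -1.762 pos [0.4773 0.2036 0.0497] tilt [ 2.2e-03  4.0e-04 -1.0e+00] turn -0.0029 shift mm [ 0.1  0.4 -0.6] t 3.22
```

Emit:
{"fn": "apply_moves", "kwargs": {
  "targets": "0 0 0 0;0 0 0 0;0 0 0 0;0 0 0 0;0 0 0 0;0 0 0 0;0 0 0 0;0 0 0 0;0 0 0 0;0 0 0 0",
  "claw": 255,
  "force": 60
}}

```text
clock: 4.05
tool_pos: [0.4763, 0.2035, 0.0487]
tool_rot: [-0.592, 3.085, 0.0]
force: [-1.1, 1.1, 6.0]
opening: 0.0129
grasp_force: 59.0
```

Emit:
{"fn": "apply_moves", "kwargs": {
  "targets": "0 0 -15 0;0 0 -30 0;0 0 -35 0;0 0 -35 0;0 0 -35 0;0 0 -15 0;0 0 0 0;0 0 0 0"
}}

```text
clock: 4.72
tool_pos: [0.476, 0.2033, 0.2129]
tool_rot: [-0.592, 3.085, -0.0]
force: [-0.1, -0.3, -3.7]
opening: 0.0129
grasp_force: 59.1
```

```bash
python3 - <<'E'
from m import *
plan([.39,-.1,.21],115)
t=shot("top"); C=cloud(t)
m=(C[...,2]>.122)&(C[...,2]<.14)&(np.hypot(C[...,0]-.515,C[...,1]+.193)<.03);print(cv2.minAreaRect((C[m][:,:2]*1000).astype(np.float32)),C[m].mean(0),m.sum())
s=shot("scene"); C=cloud(s)
m=(C[...,2]>.122)&(C[...,2]<.14)&(np.hypot(C[...,0]-.515,C[...,1]+.193)<.03);print(cv2.minAreaRect((C[m][:,:2]*1000).astype(np.float32)),C[m].mean(0))
o=arm.get_obs();print(o["force"],o["opening"],o["grasp_force"])
E
```

```text
yaw_y 111.73 q6 -1.762 pos [0.476  0.2033 0.2129] tilt [ 2.e-04 -1.e-04 -1.e+00] turn -0.0571 shift mm [ 206.1 -238.5    2.9] t 4.72
((513.6588134765625, -192.4568634033203), (15.61892318725586, 16.451629638671875), 18.557981491088867) [ 0.51325739 -0.1913024   0.13028798] 53
((516.0753784179688, -194.06631469726562), (17.115623474121094, 16.3992977142334), 19.252944946289062) [ 0.51833334 -0.19457016  0.1291148 ]
[ 0.13255446  0.17977334 -3.71651984] 0.013423372512871495 59.105736846104264
```

```bash
python3 -c "
from h import *
plan([.568,-.118,.213])"
```

```text
yaw_y 111.72 q6 -1.762 pos [0.4747 0.203  0.2109] tilt [-4.3e-03 -9.0e-04 -1.0e+00] turn 0 shift mm [  32.1 -332.7   -2.1] t 4.82
```

Emit:
{"fn": "apply_moves", "kwargs": {
  "targets": "2 -20 0 0;3 -35 0 0;3 -35 0 0;3 -35 0 0;3 -35 0 0;3 -35 0 0;3 -35 0 0;3 -35 0 0;3 -30 0 0;3 -20 0 0;3 -18 0 0;0 0 0 0"
}}

```text
clock: 5.82
tool_pos: [0.5692, -0.1214, 0.21]
tool_rot: [0.586, -3.082, -0.001]
force: [1.6, 0.1, -3.8]
opening: 0.0129
grasp_force: 59.3
```

Emit:
{"fn": "apply_moves", "kwargs": {
  "targets": "0 0 0 0;0 0 0 0;0 0 0 0"
}}

```text
clock: 6.07
tool_pos: [0.569, -0.1167, 0.2121]
tool_rot: [0.593, -3.083, -0.003]
force: [-0.3, 1.0, -3.5]
opening: 0.013
grasp_force: 59.3
```

```bash
cat >> m.py <<'E'
def tap(s):
    C=cloud(s); c=(.515,-.193); out=[]
    for lo,hi in ((.128,.137),(.071,.079)):
        m=(C[...,2]>lo)&(C[...,2]<hi)&(np.hypot(C[...,0]-c[0],C[...,1]-c[1])<.03)
        B=C[m]
        if len(B)<5: print("none",lo); continue
        v,u=np.nonzero(m); print(lo,len(B),cv2.minAreaRect((B[:,:2]*1000).astype(np.float32)),"z",np.median(B[:,2]),"px",u.mean(),v.mean())
E
python3 - <<'E'
from m import *
s=shot("wrist","w3.png"); tap(s); plan([.568,-.118,.213])
np.save("w3T.npy",s["T"])
E
```

```text
0.128 565 ((514.9491577148438, -191.75198364257812), (15.901534080505371, 16.22248649597168), 20.134788513183594) z 0.13118291117599984 px 203.35575221238938 109.68849557522124
0.071 1274 ((514.6676025390625, -190.28997802734375), (43.13499450683594, 40.010257720947266), 13.515726089477539) z 0.07481833910443347 px 222.7441130298273 113.38540031397174
yaw_y 111.79 q6 -2.345 pos [ 0.5692 -0.1166  0.2126] tilt [-1.5e-03  9.0e-04 -1.0e+00] turn 0 shift mm [ 1.6 -0.8 -0.4] t 6.12
```

View pics/w3.png

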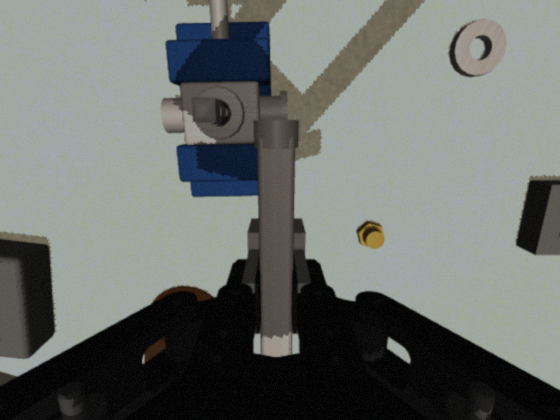

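Emit:
{"fn": "apply_moves", "kwargs": {
  "targets": "0 -20 0 0;0 -30 0 0;0 -25 0 0;0 -10 0 0;0 0 0 0;0 0 0 0;0 0 0 0;0 0 0 0"
}}

```text
clock: 6.78
tool_pos: [0.6008, -0.1953, 0.2134]
tool_rot: [0.594, -3.085, -0.001]
force: [-0.0, -0.3, -3.0]
opening: 0.0128
grasp_force: 59.4
```

```bash
python3 - <<'E'
from m import *
s=shot("wrist","w4.png"); tap(s); plan([.515,-.193,.213])
o=s["o"]; C=cloud(s); p=o["tool_pos"]
m=(C[...,2]>p[2]+.0187)&(C[...,2]<p[2]+.04)&(np.hypot(C[...,0]-p[0],C[...,1]-p[1])<.075)
M=R.from_rotvec(o["tool_rot"]).as_matrix(); Q=(C[m]-p)@M*1000
print(cv2.minAreaRect(Q[:,:2].astype(np.float32)),np.median(Q[:,2]),Q[:,0].min(),Q[:,0].max(),np.percentile(Q[:,1],[1,50,99]))
E
```

```text
0.128 562 ((515.02099609375, -191.82647705078125), (15.993221282958984, 16.129030227661133), 20.384681701660156) z 0.1311142427797347 px 326.1850533807829 108.9644128113879
0.071 1267 ((514.8135375976562, -191.69027709960938), (43.33930206298828, 42.28666687011719), 50.1380729675293) z 0.07480550147963488 px 312.6400947119179 112.56353591160222
yaw_y 111.8 q6 -2.442 pos [ 0.6009 -0.1954  0.2135] tilt [-1.e-04  3.e-04 -1.e+00] turn 0 shift mm [78.8 34.2  0.5] t 6.83
((18.894567489624023, 2.7906417846679688), (100.80596923828125, 43.747859954833984), 12.601244926452637) -27.133893131457693 -30.99279703635539 69.42480439887898 [-16.84653807  -0.12144039  16.82331517]
```

```bash
python3 -c "
from h import *
plan([.5143,-.192,.18],110.3)"
```

```text
yaw_y 111.8 q6 -2.442 pos [ 0.6009 -0.1954  0.2135] tilt [-1.e-04  3.e-04 -1.e+00] turn 0.0262 shift mm [80.  33.3 33.5] t 6.83
```

Emit:
{"fn": "apply_moves", "kwargs": {
  "targets": "0 0 0 0.026;14 6 0 0;28 12 0 0;26 10 0 0;12 5.3 0 0;0 0 15 0;0 0 13 0;0 0 0 0;0 0 0 0;0 0 0 0;0 0 0 0;0 0 0 0"
}}

```text
clock: 7.83
tool_pos: [0.5151, -0.1934, 0.1861]
tool_rot: [-0.552, 3.092, -0.001]
force: [0.6, 0.6, -3.1]
opening: 0.0131
grasp_force: 59.3
```

```bash
python3 -c "
from h import *
plan([.5143,-.192,.146],110.3); o=arm.get_obs(); print(o['force'],o['wrist_torque'])"
```

```text
yaw_y 110.26 q6 -2.486 pos [ 0.5151 -0.1934  0.1861] tilt [ 1.2e-03 -8.0e-04 -1.0e+00] turn -0.0008 shift mm [ 0.3  1.6 40.1] t 7.83
[ 0.58835165  0.59758075 -3.08120046] [ 0.02308452  0.00247353 -0.04834425]
```

Emit:
{"fn": "apply_moves", "kwargs": {
  "targets": "0 1.4 6 0;0 0 8 0;0 0 4 0;0 0 0 0;0 0 0 0;0 0 0 0"
}}

```text
clock: 8.33
tool_pos: [0.5141, -0.192, 0.1672]
tool_rot: [0.552, -3.093, -0.0]
force: [0.5, -0.2, -2.8]
opening: 0.013
grasp_force: 59.4
```

```bash
python3 -c "
from h import *
plan([.5143,-.192,.146],110.3); o=arm.get_obs(); print(o['force'],o['wrist_torque'])"
```

```text
yaw_y 110.23 q6 -2.485 pos [ 0.5141 -0.192   0.1672] tilt [-1.e-04  0.e+00 -1.e+00] turn -0.0012 shift mm [-0.2 -0.1 21.2] t 8.33
[ 0.46277145 -0.23665238 -2.77694568] [-0.00987859 -0.00414528 -0.00072936]
```

Aligned; descend in small steps watching force.

Emit:
{"fn": "apply_moves", "kwargs": {
  "targets": "0 0 2 0;0 0 2 0;0 0 2 0;0 0 2 0;0 0 0 0"
}}

```text
clock: 8.75
tool_pos: [0.5138, -0.1918, 0.1588]
tool_rot: [0.552, -3.092, -0.001]
force: [-1.1, -0.7, -3.0]
opening: 0.0132
grasp_force: 59.4
```

Emit:
{"fn": "apply_moves", "kwargs": {
  "targets": "0 0 2 0;0 0 2 0;0 0 2 0;0 0 2 0;0 0 0 0"
}}

```text
clock: 9.17
tool_pos: [0.5138, -0.1917, 0.1508]
tool_rot: [0.552, -3.092, -0.001]
force: [0.7, -0.3, -2.7]
opening: 0.0129
grasp_force: 59.4
```

Emit:
{"fn": "apply_moves", "kwargs": {
  "targets": "0 0 1.5 0;0 0 1.5 0;0 0 1 0;0 0 0 0;0 0 0 0"
}}

```text
clock: 9.58
tool_pos: [0.5141, -0.1919, 0.1473]
tool_rot: [0.552, -3.093, -0.0]
force: [-0.8, -0.4, -2.9]
opening: 0.0129
grasp_force: 59.4
```

```bash
python3 -c "
from h import *
plan([.5143,-.192,.146],110.3); o=arm.get_obs(); print(o['force'],o['wrist_torque'])"
```

```text
yaw_y 110.24 q6 -2.485 pos [ 0.5141 -0.1919  0.1473] tilt [-0.  0. -1.] turn -0.0011 shift mm [-0.2 -0.2  1.3] t 9.58
[-0.82983029 -0.40148586 -2.89792184] [ 0.0047596  -0.01373339  0.01188821]
```

Emit:
{"fn": "apply_moves", "kwargs": {
  "targets": "0 0 0.7 0;0 0 0.7 0;0 0 0.6 0;0 0 0 0;0 0 0 0"
}}

```text
clock: 10.0
tool_pos: [0.5145, -0.1922, 0.1464]
tool_rot: [-0.552, 3.092, -0.002]
force: [-2.0, 0.6, 5.8]
opening: 0.0131
grasp_force: 60.5
```

Emit:
{"fn": "apply_moves", "kwargs": {
  "targets": "0 0 0 0;0 0 0 0;0 0 0 0.05;0 0 0 0.05;0 0 0 0.05;0 0 0 0.05;0 0 0 0.05;0 0 0 0.05;0 0 0 0.05;0 0 0 0.05",
  "force": 22
}}

```text
clock: 10.83
tool_pos: [0.5145, -0.1922, 0.1463]
tool_rot: [0.077, 3.139, -0.002]
force: [-1.4, 0.2, 4.9]
opening: 0.0132
grasp_force: 60.6
```

```bash
cat > st.py <<'E'
from h import *
o=arm.get_obs(); M=R.from_rotvec(o["tool_rot"]).as_matrix(); y=np.degrees(np.arctan2(M[1,1],M[0,1]))
print("turned from seat rad",np.radians((110.24-y)%360).round(3),"q6",o["qpos"][5].round(3),"pos",o["tool_pos"].round(4),"F",o["force"].round(1),"M",o["wrist_torque"].round(3),"open",o["opening"].round(4),"t",o["clock"])
E
python3 st.py
```

```text
Traceback (most recent call last):
  File "st.py", line 3, in <module>
    print("turned from seat rad",np.radians((110.24-y)%360).round(3),"q6",o["qpos"][5].round(3),"pos",o["tool_pos"].round(4),"F",o["force"].round(1),"M",o["wrist_torque"].round(3),"open",o["opening"].round(4),"t",o["clock"])
                                                                                                                                                                                           ^^^^^^^^^^^^^^^^^^
AttributeError: 'float' object has no attribute 'round'
```

Emit:
{"fn": "apply_moves", "kwargs": {
  "targets": "0 0 0 0;0 0 0 0;0 0 0 0.05;0 0 0 0.05;0 0 0 0.05;0 0 0 0.05",
  "claw": 255,
  "force": 25
}}

```text
clock: 11.33
tool_pos: [0.5145, -0.1923, 0.1463]
tool_rot: [0.39, 3.116, -0.001]
force: [-0.5, 1.1, 5.5]
opening: 0.013
grasp_force: 60.6
```

```bash
sed -i 's/o\["opening"\].round(4)/round(float(o["opening"]),4)/' st.py; python3 st.py
```

```text
turned from seat rad 0.602 q6 -1.882 pos [ 0.5145 -0.1923  0.1463] F [-0.5  1.1  5.5] M [0.144 0.23  0.159] open 0.013 t 11.3333
```

Emit:
{"fn": "apply_moves", "kwargs": {
  "targets": "0 0 0 0.06;0 0 0 0.09;0 0 0 0.11;0 0 0 0.11;0 0 0 0.11;0 0 0 0.11;0 0 0 0.11;0 0 0 0.11;0 0 0 0.11;0 0 0 0.11;0 0 0 0.11;0 0 0 0.11"
}}

```text
clock: 12.33
tool_pos: [0.5143, -0.192, 0.146]
tool_rot: [2.143, 2.296, 0.0]
force: [-1.4, 1.4, 3.6]
opening: 0.0131
grasp_force: 60.3
```

Emit:
{"fn": "apply_moves", "kwargs": {
  "targets": "0 0 0.1 0.11;0 0 0 0.11;0 0 0.1 0.11;0 0 0 0.11;0 0 0.1 0.11;0 0 0 0.11;0 0 0.1 0.11;0 0 0 0.11;0 0 0 0.11;0 0 0 0.09;0 0 0 0.05;0 0 0 0"
}}

```text
clock: 13.33
tool_pos: [0.5145, -0.192, 0.1456]
tool_rot: [3.038, 0.797, 0.002]
force: [-1.0, 0.9, 5.0]
opening: 0.0131
grasp_force: 60.4
```

```bash
python3 st.py
```

```text
turned from seat rad 2.982 q6 0.497 pos [ 0.5145 -0.192   0.1456] F [-1.   0.9  5. ] M [0.298 0.162 0.123] open 0.0131 t 13.3333
```

Emit:
{"fn": "apply_moves", "kwargs": {
  "targets": "0 0 0 0.08;0 0 0 0.08;0 0 0 0.04;0 0 0 0;0 0 0 0;0 0 0 -0.05;0 0 0 -0.08;0 0 0 -0.1;0 0 0 -0.1;0 0 0 -0.1;0 0 0 -0.1;0 0 0 -0.1"
}}

```text
clock: 14.33
tool_pos: [0.5144, -0.192, 0.1455]
tool_rot: [2.791, 1.44, 0.001]
force: [0.3, 1.2, 6.1]
opening: 0.0132
grasp_force: 60.6
```

Emit:
{"fn": "apply_moves", "kwargs": {
  "targets": "0 0 -0.1 -0.11;0 0 0 -0.11;0 0 -0.1 -0.11;0 0 0 -0.11;0 0 -0.1 -0.11;0 0 0 -0.11;0 0 -0.1 -0.11;0 0 0 -0.11;0 0 0 -0.11;0 0 0 -0.11;0 0 0 -0.11;0 0 0 -0.09"
}}

```text
clock: 15.33
tool_pos: [0.5144, -0.1921, 0.1459]
tool_rot: [1.35, 2.835, -0.0]
force: [-0.9, 0.9, 5.7]
opening: 0.0131
grasp_force: 60.6
```

Emit:
{"fn": "apply_moves", "kwargs": {
  "targets": "0 0 0 -0.05;0 0 0 0;0 0 0 0"
}}

```text
clock: 15.58
tool_pos: [0.5144, -0.1922, 0.1459]
tool_rot: [1.286, 2.865, -0.0]
force: [-0.9, 0.7, 6.4]
opening: 0.0127
grasp_force: 60.6
```

```bash
python3 st.py
```

```text
turned from seat rad 1.197 q6 -1.288 pos [ 0.5144 -0.1922  0.1459] F [-0.9  0.7  6.4] M [ 0.165  0.216 -0.159] open 0.0127 t 15.5833
```

Emit:
{"fn": "apply_moves", "kwargs": {
  "targets": "0 0 0 0.06;0 0 0 0.09;0 0 0 0.11;0 0 0 0.11;0 0 0 0.11;0 0 0.1 0.11;0 0 0 0.11;0 0 0.1 0.11;0 0 0 0.11;0 0 0.1 0.11;0 0 0 0.11;0 0 0.1 0.11"
}}

```text
clock: 16.58
tool_pos: [0.5144, -0.1921, 0.1457]
tool_rot: [2.723, 1.564, 0.001]
force: [-1.0, 1.5, 6.2]
opening: 0.013
grasp_force: 60.8
```

Emit:
{"fn": "apply_moves", "kwargs": {
  "targets": "0 0 0 0.11;0 0 0.1 0.11;0 0 0 0.11;0 0 0.1 0.11;0 0 0 0.11;0 0 0.1 0.11;0 0 0 0.11;0 0 0.1 0.11;0 0 0 0.11;0 0 0.1 0.11;0 0 0 0.11;0 0 0.1 0.11"
}}

```text
clock: 17.58
tool_pos: [0.5147, -0.1921, 0.1453]
tool_rot: [3.111, -0.434, 0.003]
force: [-1.7, 1.4, 8.8]
opening: 0.0129
grasp_force: 60.9
```

```bash
python3 st.py
```

```text
turned from seat rad 3.772 q6 1.288 pos [ 0.5147 -0.1921  0.1453] F [-1.7  1.4  8.8] M [0.379 0.177 0.137] open 0.0129 t 17.5833
```

Emit:
{"fn": "apply_moves", "kwargs": {
  "targets": "0 0 0 0.1;0 0 0 0.1;0 0 0 0.1;0 0 0.1 0.1;0 0 0 0.1;0 0 0 0.1;0 0 0 0.08;0 0 0 0.08;0 0 0 0.06;0 0 0 0.03;0 0 0 0;0 0 0 0"
}}

```text
clock: 18.58
tool_pos: [0.5147, -0.1922, 0.1451]
tool_rot: [-2.66, 1.672, -0.003]
force: [-0.2, 1.7, 6.7]
opening: 0.0132
grasp_force: 60.8
```

```bash
python3 st.py
```

```text
turned from seat rad 4.617 q6 2.132 pos [ 0.5147 -0.1922  0.1451] F [-0.2  1.7  6.7] M [0.24  0.153 0.103] open 0.0132 t 18.5833
```

Emit:
{"fn": "apply_moves", "kwargs": {
  "targets": "0 0 0 0.05;0 0 0 0.03;0 0 0 0;0 0 0 0;0 0 0 -0.05;0 0 0 -0.08;0 0 0 -0.1;0 0 0 -0.1;0 0 0 -0.1;0 0 0 -0.1;0 0 0 -0.1;0 0 0 -0.1"
}}

```text
clock: 19.58
tool_pos: [0.5147, -0.1921, 0.1451]
tool_rot: [3.056, -0.728, 0.003]
force: [-1.0, 2.1, 7.5]
opening: 0.0127
grasp_force: 60.8
```

Emit:
{"fn": "apply_moves", "kwargs": {
  "targets": "0 0 -0.1 -0.11;0 0 0 -0.11;0 0 -0.1 -0.11;0 0 0 -0.11;0 0 -0.1 -0.11;0 0 0 -0.11;0 0 -0.1 -0.11;0 0 0 -0.11;0 0 0 -0.11;0 0 0 -0.11;0 0 0 -0.11;0 0 0 -0.08"
}}

```text
clock: 20.58
tool_pos: [0.5145, -0.192, 0.1455]
tool_rot: [2.879, 1.256, 0.002]
force: [-1.8, 1.6, 6.8]
opening: 0.0131
grasp_force: 60.8
```

Emit:
{"fn": "apply_moves", "kwargs": {
  "targets": "0 0 0 -0.06;0 0 0 -0.03;0 0 0 0;0 0 0 0"
}}

```text
clock: 20.92
tool_pos: [0.5145, -0.192, 0.1455]
tool_rot: [2.823, 1.377, 0.002]
force: [-1.6, 1.8, 6.6]
opening: 0.0133
grasp_force: 60.8
```

```bash
python3 st.py
```

```text
turned from seat rad 2.587 q6 0.103 pos [ 0.5145 -0.192   0.1455] F [-1.6  1.8  6.6] M [ 0.325  0.289 -0.197] open 0.0133 t 20.9167
```

Emit:
{"fn": "apply_moves", "kwargs": {
  "targets": "0 0 0 0.06;0 0 0 0.06;0 0 0 0.06;0 0 -0.5 0;0 0 -0.5 0;0 0 0 0;0 0 0 0"
}}

```text
clock: 21.5
tool_pos: [0.5144, -0.1921, 0.1456]
tool_rot: [2.936, 1.116, 0.001]
force: [-0.1, 1.1, 2.8]
opening: 0.0129
grasp_force: 60.1
```

Emit:
{"fn": "apply_moves", "kwargs": {
  "targets": "0 0 0 0;0 0 0 0;0 0 0 0;0 0 0 0;0 0 0 0;0 0 0 0;0 0 0 0;0 0 0 0;0 0 0 0",
  "claw": 0
}}

```text
clock: 22.25
tool_pos: [0.5141, -0.1919, 0.1456]
tool_rot: [2.938, 1.114, -0.0]
force: [-0.7, -0.3, 0.9]
opening: 0.0857
grasp_force: 0.0
```

```bash
python3 st.py
```

```text
turned from seat rad 2.77 q6 0.285 pos [ 0.5141 -0.1919  0.1456] F [-0.7 -0.3  0.9] M [-0.004  0.006  0.032] open 0.0857 t 22.25
```

Emit:
{"fn": "apply_moves", "kwargs": {
  "targets": "0 0 -10 0;0 0 -20 0;0 0 -20 0;0 0 0 -0.06;0 0 0 -0.12;0 0 0 -0.12;0 0 0 -0.12;0 0 0 -0.12;0 0 0 -0.12;0 0 0 -0.12;0 0 0 -0.12;0 0 0 -0.12"
}}

```text
clock: 23.25
tool_pos: [0.5142, -0.192, 0.1965]
tool_rot: [2.012, 2.411, 0.0]
force: [-0.5, -0.4, -0.2]
opening: 0.0855
grasp_force: 0.0
```

Emit:
{"fn": "apply_moves", "kwargs": {
  "targets": "0 0 0 -0.12;0 0 0 -0.12;0 0 0 -0.12;0 0 0 -0.12;0 0 0 -0.12;0 0 0 -0.12;0 0 0 -0.12;0 0 0 -0.12;0 0 0 -0.12;0 0 0 -0.12;0 0 0 -0.12;0 0 0 -0.12"
}}

```text
clock: 24.25
tool_pos: [0.5142, -0.192, 0.1965]
tool_rot: [-0.077, 3.14, -0.001]
force: [-0.3, 0.1, -0.5]
opening: 0.0857
grasp_force: 0.0
```

Emit:
{"fn": "apply_moves", "kwargs": {
  "targets": "0 0 0 -0.12;0 0 0 -0.12;0 0 0 -0.12;0 0 0 -0.12;0 0 0 -0.12;0 0 0 -0.082;0 0 0 0;0 0 0 0;0 0 0 0;0 0 0 0"
}}

```text
clock: 25.08
tool_pos: [0.5141, -0.192, 0.1958]
tool_rot: [-1.112, 2.938, -0.0]
force: [-0.5, -0.3, 0.3]
opening: 0.0852
grasp_force: 0.0
```

```bash
python3 st.py; python3 - <<'E'
from m import *
s=shot("wrist","w5.png"); r,z,px=bar(s,(.5145,-.192),.16,.18,.085); print(r,z)
t=shot("top"); r,z,px=bar(t,(.5145,-.192),.16,.18,.085); print(r,z)
plan([.5143,-.192,.1456])
E
```

```text
turned from seat rad 5.913 q6 -2.855 pos [ 0.5141 -0.192   0.1958] F [-0.5 -0.3  0.3] M [ 0.032  0.037 -0.004] open 0.0852 t 25.0833
((515.2323608398438, -191.7284393310547), (140.42173767089844, 16.867259979248047), 41.41926193237305) 0.1727203514018871
((542.45263671875, -167.90023803710938), (63.25611877441406, 17.225475311279297), 42.5102653503418) 0.17188312261043348
yaw_y 131.49 q6 -2.856 pos [ 0.5141 -0.1919  0.1957] tilt [-0. -0. -1.] turn 0 shift mm [-0.1 -0.2 50.1] t 25.18
```

View pics/w5.png

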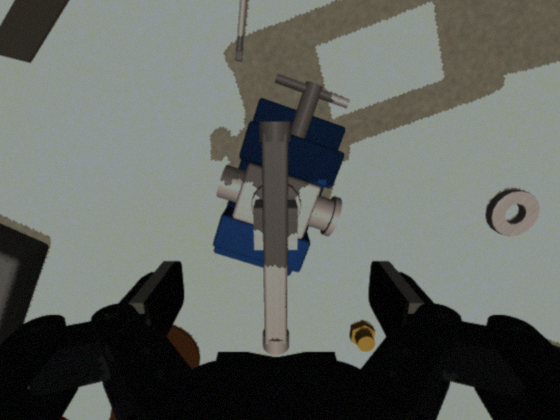

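Emit:
{"fn": "apply_moves", "kwargs": {
  "targets": "0 0 15 0;0 0 20 0;0 0 10 0;0 0 5 0;0 0 0 0;0 0 0 0"
}}

```text
clock: 25.68
tool_pos: [0.5142, -0.192, 0.1459]
tool_rot: [1.114, -2.937, -0.0]
force: [-0.5, -0.7, 0.1]
opening: 0.0853
grasp_force: 0.0
```

Emit:
{"fn": "apply_moves", "kwargs": {
  "targets": "0 0 0 0;0 0 0 0;0 0 0 0;0 0 0 0;0 0 0 0;0 0 0 0;0 0 0 0;0 0 0 0;0 0 0 0;0 0 0 0",
  "claw": 255,
  "force": 20
}}

```text
clock: 26.52
tool_pos: [0.5143, -0.1921, 0.1459]
tool_rot: [-1.114, 2.937, -0.001]
force: [1.0, -0.6, 2.5]
opening: 0.0133
grasp_force: 24.5
```

```bash
python3 st.py
```

```text
turned from seat rad 5.911 q6 -2.857 pos [ 0.5143 -0.1921  0.1459] F [ 1.  -0.6  2.5] M [-0.054 -0.038 -0.068] open 0.0133 t 26.5167
```

Emit:
{"fn": "apply_moves", "kwargs": {
  "targets": "0 0 0.2 0.06;0 0 0.2 0.09;0 0 0.1 0.11;0 0 0 0.11;0 0 0 0.11;0 0 0 0.11;0 0 0 0.11;0 0 0.1 0.11;0 0 0 0.11;0 0 0.1 0.11;0 0 0 0.11;0 0 0.1 0.11"
}}

```text
clock: 27.52
tool_pos: [0.5145, -0.1918, 0.1455]
tool_rot: [0.822, 3.031, 0.0]
force: [0.2, 0.5, 5.7]
opening: 0.0132
grasp_force: 25.0
```

Emit:
{"fn": "apply_moves", "kwargs": {
  "targets": "0 0 0 0.1;0 0 0.1 0.1;0 0 0 0.1;0 0 0.1 0.1;0 0 0 0.08;0 0 0.1 0.06;0 0 0 0.04;0 0 0 0.04;0 0 0 0.04;0 0 0 0.04;0 0 0 0.04"
}}

```text
clock: 28.43
tool_pos: [0.5146, -0.1919, 0.1453]
tool_rot: [1.858, 2.531, 0.001]
force: [0.6, 0.4, 5.3]
opening: 0.0135
grasp_force: 24.9
```

```bash
python3 st.py
```

```text
turned from seat rad 1.62 q6 -0.865 pos [ 0.5146 -0.1919  0.1453] F [0.6 0.4 5.3] M [ 0.143 -0.015  0.194] open 0.0135 t 28.4333
```

Emit:
{"fn": "apply_moves", "kwargs": {
  "targets": "0 0 0 0.04;0 0 0.1 0.04;0 0 0 0.04;0 0 0 0.04;0 0 0 0.04;0 0 0 0.04;0 0 0 0.04;0 0 0 0.04"
}}

```text
clock: 29.1
tool_pos: [0.5146, -0.192, 0.1452]
tool_rot: [2.238, 2.203, 0.001]
force: [0.2, 1.0, 5.0]
opening: 0.0135
grasp_force: 24.9
```

```bash
python3 st.py
```

```text
turned from seat rad 1.94 q6 -0.545 pos [ 0.5146 -0.192   0.1452] F [0.2 1.  5. ] M [0.127 0.067 0.148] open 0.0135 t 29.1
```

turned = 5.08. Now small steps, reading the torque each time.

Emit:
{"fn": "apply_moves", "kwargs": {
  "targets": "0 0 0 0.02;0 0 0 0.02;0 0 0 0.02;0 0 0 0.02;0 0 0 0.02;0 0 0 0.02"
}}

```text
clock: 29.6
tool_pos: [0.5146, -0.192, 0.1452]
tool_rot: [2.365, 2.066, 0.001]
force: [-0.1, 0.2, 4.4]
opening: 0.0134
grasp_force: 24.9
```

```bash
python3 st.py
```

```text
turned from seat rad 2.059 q6 -0.426 pos [ 0.5146 -0.192   0.1452] F [-0.1  0.2  4.4] M [ 0.095 -0.011  0.165] open 0.0134 t 29.6
```

Emit:
{"fn": "apply_moves", "kwargs": {
  "targets": "0 0 0 0.02;0 0 0 0.02;0 0 0 0.02;0 0 0 0.02;0 0 0 0.02;0 0 0 0.02"
}}

```text
clock: 30.1
tool_pos: [0.5146, -0.192, 0.1451]
tool_rot: [2.485, 1.92, 0.001]
force: [-0.2, 0.6, 5.3]
opening: 0.0136
grasp_force: 24.9
```

```bash
python3 st.py
```

```text
turned from seat rad 2.179 q6 -0.306 pos [ 0.5146 -0.192   0.1451] F [-0.2  0.6  5.3] M [ 0.081 -0.018  0.068] open 0.0136 t 30.1
```

Emit:
{"fn": "apply_moves", "kwargs": {
  "targets": "0 0 0 0.02;0 0 0 0.02;0 0 0 0.02;0 0 0 0.02;0 0 0 0.02;0 0 0 0.02"
}}

```text
clock: 30.6
tool_pos: [0.5146, -0.192, 0.1451]
tool_rot: [2.595, 1.768, 0.001]
force: [0.0, 1.1, 4.5]
opening: 0.0134
grasp_force: 24.9
```

```bash
python3 st.py
```

```text
turned from seat rad 2.299 q6 -0.186 pos [ 0.5146 -0.192   0.1451] F [0.  1.1 4.5] M [0.037 0.035 0.165] open 0.0134 t 30.6
```

Emit:
{"fn": "apply_moves", "kwargs": {
  "targets": "0 0 0 0.02;0 0 0 0.02;0 0 0 0.02;0 0 0 0.02;0 0 0 0.02;0 0 0 0.02"
}}

```text
clock: 31.1
tool_pos: [0.5146, -0.192, 0.145]
tool_rot: [2.697, 1.609, 0.001]
force: [-0.1, 1.2, 6.2]
opening: 0.0136
grasp_force: 24.9
```

```bash
python3 st.py
```

```text
turned from seat rad 2.419 q6 -0.066 pos [ 0.5146 -0.192   0.145 ] F [-0.1  1.2  6.2] M [ 0.051 -0.05   0.091] open 0.0136 t 31.1
```

Emit:
{"fn": "apply_moves", "kwargs": {
  "targets": "0 0 0 0.02;0 0 0 0.02;0 0 0 0.02;0 0 0 0.02;0 0 0 0.02;0 0 0 0.02"
}}

```text
clock: 31.6
tool_pos: [0.5145, -0.1921, 0.145]
tool_rot: [2.788, 1.445, 0.001]
force: [0.8, 0.9, 5.3]
opening: 0.014
grasp_force: 25.1
```

```bash
python3 st.py
```

```text
turned from seat rad 2.539 q6 0.054 pos [ 0.5145 -0.1921  0.145 ] F [0.8 0.9 5.3] M [ 0.085 -0.055  0.292] open 0.014 t 31.6
```

Emit:
{"fn": "apply_moves", "kwargs": {
  "targets": "0 0 0 0.02;0 0 0 0.01"
}}

```text
clock: 31.77
tool_pos: [0.5145, -0.1921, 0.1451]
tool_rot: [2.81, 1.403, 0.001]
force: [0.4, 0.2, 5.6]
opening: 0.0134
grasp_force: 25.4
```

```bash
python3 st.py; python3 -c "
from h import *
print([arm.get_obs()['wrist_torque'][2] for _ in range(3)])"
```

```text
turned from seat rad 2.569 q6 0.084 pos [ 0.5145 -0.1921  0.1451] F [0.4 0.2 5.6] M [ 0.081 -0.056  0.399] open 0.0134 t 31.7667
[np.float64(0.39926792718899584), np.float64(0.39926792718899584), np.float64(0.39926792718899584)]
```

Emit:
{"fn": "apply_moves", "kwargs": {
  "targets": "0 0 0 -0.05;0 0 0 -0.05;0 0 0 -0.05;0 0 0 -0.05;0 0 -0.5 -0.02;0 0 -0.4 0;0 0 0 0;0 0 0 0"
}}

```text
clock: 32.43
tool_pos: [0.5142, -0.192, 0.1452]
tool_rot: [2.64, 1.703, 0.0]
force: [1.5, -1.0, 1.6]
opening: 0.0137
grasp_force: 24.3
```

```bash
python3 st.py
```

```text
turned from seat rad 2.349 q6 -0.136 pos [ 0.5142 -0.192   0.1452] F [ 1.5 -1.   1.6] M [-0.053 -0.342  0.008] open 0.0137 t 32.4333
```

Emit:
{"fn": "apply_moves", "kwargs": {
  "targets": "0 0 0 0;0 0 0 0;0 0 0 0;0 0 0 0;0 0 0 0;0 0 0 0;0 0 0 0;0 0 0 0;0 0 0 0",
  "claw": 0
}}

```text
clock: 33.18
tool_pos: [0.5141, -0.1919, 0.1453]
tool_rot: [-2.639, -1.704, 0.0]
force: [-0.4, -0.9, 0.6]
opening: 0.0849
grasp_force: 0.0
```

Emit:
{"fn": "apply_moves", "kwargs": {
  "targets": "0 0 -10 0;0 0 -20 0;0 0 -25 0;0 0 -25 0;0 0 -15 0;0 0 0 0;0 0 0 0;0 0 0 0;0 0 0 0;0 0 0 0"
}}

```text
clock: 34.02
tool_pos: [0.5134, -0.1916, 0.239]
tool_rot: [-2.637, -1.703, 0.002]
force: [-0.0, -0.0, -0.4]
opening: 0.0858
grasp_force: 0.0
```

```bash
python3 st.py; python3 - <<'E'
from m import *
s=shot("wrist","w6.png"); r,z,px=bar(s,(.5145,-.192),.155,.185,.085); print(r,z)
C=cloud(s); m=(C[...,2]>.155)&(C[...,2]<.185)&(np.hypot(C[...,0]-.5145,C[...,1]+.192)<.085); Q=C[m]
print("plane",np.linalg.lstsq(np.c_[Q[:,:2],np.ones(len(Q))],Q[:,2],rcond=None)[0])
E
```

```text
turned from seat rad 2.348 q6 -0.137 pos [ 0.5134 -0.1916  0.239 ] F [-0.  -0.  -0.4] M [0.028 0.027 0.027] open 0.0858 t 34.0167
((514.144287109375, -191.99224853515625), (139.92190551757812, 16.466529846191406), 66.0088882446289) 0.17201209536955153
plane [0.00117771 0.00049531 0.171496  ]
```

View pics/w6.png

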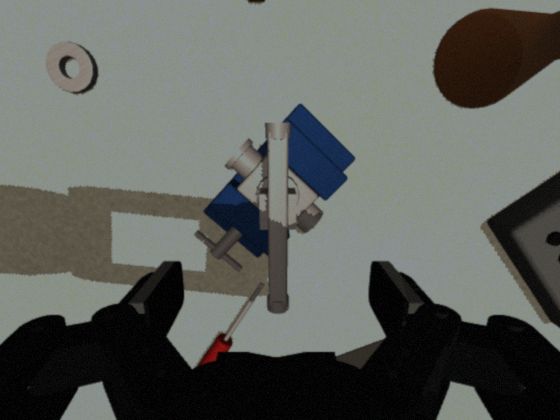

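The wrench stands level on the tap: the bar runs from (278,125) to (278,308) and its top is at 0.172 m. The gripper is clear, so I'm handing the job in.

```bash
python3 -c "
from bench import arm
print(arm.sign_off())"
```

```text
the job is handed in; nothing more can be done
None
```

I ran the tap in with two quarter-turn chip breaks until the torque climbed steeply to 0.40 N m, which I took as the bottom of the hole. The wrench is left standing level on the tap, and I handed the job in at about 34 s (no verdict came back).

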